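# Fold the capsule box's flap shut and tuck it under the lip

## Task

Close the wooden coffee-capsule box with the fingertips alone: push its raised flap over until it lies flat on the box and, while keeping it pressed down, push it towards the front of the box until its edge is tucked all the way beneath the lip, so that it stays shut when you let go. Do not pinch the flap and do not lift, tip or shove the box; the capsules stay inside and the things around the box stay as they are.

Things in the scene. Friction and masses are not known exactly. Their poses are not given: they have to be found in the camera images.
- capsule_box: Loose, heavy (about 1.9 kg, friction with the worktop about 0.6) open-topped box of pale wood, outer size 150 (x) x 160 (y) x 50 mm high, walls and floor 5 mm thick; origin at the centre of its underside. Its own x axis points from the lip (front, -x) to the flap's hinge (back, +x), y along the hinge, z up. It stands flat, with its front roughly towards the robot. Three loose coffee capsules (37 mm wide, 28 mm tall) stand inside, their tops at 33 mm above the worktop.
- lip_edge (a point): Middle of the free inner edge of the retaining lip, at the lip's underside: 58 mm in front of the box's centre (its own x = -58 mm), 60.5 mm above the worktop. The lip is a wooden overhang fixed on the front wall, 110 mm long along y; it is 5 mm thick (its top at 65.5 mm) and overhangs a pocket that reaches 12 mm further to the front, to its riser.
- flap (a joint): Angle of the flap: 0 = folded over, flat on the box; 1.57 = upright; at most 1.9 = leaning back, away from the lip; starts at 1.25 to 1.7. Weak spring towards 1.5 and some friction: it stays put when raised, but from flat it springs up to about 0.85 when let go unless its edge is under the lip (then it rests at about 0.04). A fingertip near the ridge needs 1 to 2 N to fold and hold it flat.
- flap_slide (a joint): How far the flap and its hinge pin have shifted along the box, straight from the hinge towards the lip (direction: the box's own -x): 0 = fully back, 0.016 m = fully forward (stop). Starts near 0; stays where it is left; shifting it takes about 3.5 N. At 0 the flap's edge passes 6 mm clear of the lip as it folds down; at 0.016 the edge is 10 mm beneath the lip. Flap and lip are solid to each other: shifted forward before it is flat, the flap would land on top of the lip.
- flap_hinge (a point): Middle of the flap's hinge axis, which runs along the box's y, 53.5 mm above the worktop and 66 mm behind the box's centre (own x = +66 mm) when flap_slide is 0; moves forward with flap_slide. Its axes turn with the flap: its own -x points from the hinge to the flap's free edge, its +z out of the flap's outer face (up when flat, backwards, away from the lip, when upright).
- flap_edge (a point): Middle of the flap's free edge, 118 mm from the hinge axis. The flap is a wooden panel 4 mm thick (its outer face 2 mm off the hinge axis plane), 148 mm wide up to 106 mm from the hinge, then a tongue 88 mm wide; axes as flap_hinge.
- flap_ridge (a point): Foot of the push ridge, at its middle, on the flap's outer face, on the side that faces the hinge, 85 mm from the hinge axis. The ridge is 90 mm long across the flap (along y) and stands 8 mm off the outer face, with a steep side towards the hinge for a fingertip to push against and a ramp on the lip side. Between the ridge and the hinge the outer face is plain. Axes as flap_hinge.
- flap_panel: The flap's wooden outer panel with tongue and ridge; origin on the hinge axis, axes as flap_hinge.
- flap_liner: Cork liner, 86 x 124 x 3 mm, on the flap's inner face (the face that turns down into the box), at least 10 mm inside the panel's free edges; origin on the hinge axis, axes as flap_hinge.
- capsule_0: Coffee capsule in the box, 37 mm wide, 28 mm tall; origin at the centre of its underside.
- capsule_1: Coffee capsule in the box, as the other ones.
- capsule_2: Coffee capsule in the box, as the other ones.
- tumbler: Upturned drinking glass close to the left of the box or in front of it, 73 mm wide, 94 mm tall; origin at the centre of its underside.
- spice_jar: Spice jar close to the left of the box or in front of it, 44 mm wide, 105 mm tall; origin at the centre of its underside.
- bottle: Small brown bottle, 46 mm wide, 85 mm tall, to the right; origin at the centre of its underside.
- remote: Remote control, 167 x 46 x 19 mm, lying to the right; origin at the centre of its underside.
- keys: Bunch of keys, 110 x 121 x 8 mm, lying to the right; origin at the centre of its underside.

How it is judged:
At the end, for the whole second after the job is handed in: The flap stays shut by itself beneath the lip: its angle is under 0.08 rad and it is shifted more than 12 mm (of 16) towards the lip, so that its edge is at least 6 mm under it; the box stands flat and still, with all three capsules inside (value of joint flap below 0.08 rad and value of joint flap_slide above 0.012 m and height (world z) of capsule_box below 0.004 m and angle between capsule_box's own z axis and vertical below 0.03 rad and linear speed of capsule_box below 0.01 m/s and horizontal distance between each of capsule_0, capsule_1, capsule_2 and capsule_box below 0.095 m and z of each of capsule_0, capsule_1, capsule_2 in the frame of capsule_box below 0.045 m); the robot touches nothing.
It fails at once if the box was lifted or tipped (height (world z) of capsule_box above 0.012 m or angle between capsule_box's own z axis and vertical above 0.12 rad).
It fails at once if the box was shoved more than 5 cm from its place (distance of capsule_box from where it was at the start of the episode above 0.05 m).
It fails at once if the flap was pinched (fingers pressing its inner and outer face at once) (contact force between the fingers and flap_liner above 2 N and contact force between the fingers and flap_panel above 2 N).
It fails at once if a capsule was lifted out of the box (z of any of capsule_0, capsule_1, capsule_2 in the frame of capsule_box above 0.05 m).
It fails at once if a thing around the box was moved more than 3 cm, knocked over or lifted (distance of any of tumbler, spice_jar, bottle, remote, keys from where it was at the start of the episode above 0.03 m or angle between any of tumbler, spice_jar, bottle's own z axis and vertical above 0.5 rad).
It also fails if it takes over 42 s, if anything falls off the work surface, if the arm or the gripper's body presses on something with over 40 N, if the wrist force passes 120 N, or if a joint passes its speed limit or range.

## Robot

A 6-joint arm with a two-finger parallel gripper is mounted at the origin on a cart in front of the work surface, level with it; the furniture and walls round the work are solid. World frame = base frame: x ahead of the robot, y to its left, z up, the work surface at z = 0. Lengths are in m, angles in rad, forces in N, time in s.
With the tool pointing down it reaches from about 0.3 to 0.775 m from the base axis. Payload 14.6 kg.
Tool frame: the origin (TCP) lies at the very end of the fingers, on their centre line; the grasp point (between the pads) lies 19 mm behind it; z points along the fingers, y is the line along which they close (so a half turn about z gives the same grasp; the last joint's range is limited). The gripper opens to 94 mm and grips with 3 to 60 N. Pads are 16 mm wide; open, the fingers measure 119 mm over their backs; the gripper's body (75 mm by 177 mm) begins 78 mm behind the grasp point.
Start: joints at [-1.379, 0.3, 1.521, -0, 1.321, -0.067], TCP at [0.141, -0.532, 0.205] pointing down, gripper open.
Joint ranges: [-3.03, 3.03], [-0.79, 2.21], [0.23, 2.52], [-1.04, 4.18], [0, 3.07], [-2.55, 2.55]. Speed limits (rad/s): [2.22, 2.22, 2.57, 3.14, 3.14, 3.14].

## Interface

Orientations are given as [roll, pitch, yaw] about the fixed x, y, z axes, in that order (R = Rz(yaw) Ry(pitch) Rx(roll)).
In Python, from station import * gives the robot as it stands.
- The arm moves only by the tool jog_arm, never from a script. Its argument "rows" is a list of rows, each a list of 3 entries, a list of its own where there are three numbers: the shift along the tool's x, y, z in m, then the turn about the tool's z in degrees, then the finger opening in m, from 0 to 0.094. A call has 1 to 12 rows; each row shifts and turns the commanded pose from where the row before left it, along the tool's axes as they then stand; what a row does not reach is not made up. A row lasts 1/12 s, in which the tool goes at most 41.7 mm and 7.16 degrees, less where a joint would pass 70% of its speed; a pose out of reach is approached as far as the arm can. A call is refused whole if a number of a shift passes 0.0417 or a number of a turn 7.16, either way. A call with a gripper value outside its range is refused whole. The fingers move at their own pace and stop on an object; "squeeze" is the grip in N (left out, the last holds). Time passes only in rows, so rows that do not move let the fingers close. It gives the time, the measured TCP pose, the force, the opening and the grip force at its end, in the units of the state.
- get_obs(): the state, without advancing time (a new reading comes with each control period).
- camera(name): name is "scene" or "top" or "wrist"; returns a dict with "image" (420x560x3 uint8, red, green, blue), "range_z" (420x560 float32, m along the optical axis (not along the pixel's ray), 0 where there is no reading), "K" (3x3 intrinsics, pixels), "k1" (the pictures are not rectified: a ray, as slopes to the right and down, at radius r is drawn at 1 + k1 r^2 times it, then the intrinsics apply), "world_from_camera" (4x4, takes a point from camera to world coordinates); the wrist camera has in their place "T_tool_cam" (4x4, takes a point from camera to tool coordinates, whose origin is the TCP and whose axes are the flange's). Camera axes: x right, y up, looking along -z (the intrinsics and any distortion apply to the point x, -y, -z); pixel columns grow to the right and rows downward; lengths in m; the calibration is good to about 2 mm. A picture is of the moment at which its call begins: read the wrist's pose just before it.
- hand_in(): hands the job in; it is judged then, once.
Trained networks look in a picture, given as the dict that the camera call returned (one of the last four; its "shot" number tells which), for a name from the list of things; names that differ only in an ending like _2 or _b are one class to them, and where a whole thing is asked for, a point or a joint stands for the part that bears it (a point fixed in the world has none). Each returns a list of dicts, best first, with "p" (0 to 1); they miss things now and then, are a little off and sometimes report something else, mostly with a low value. They report only what shows in the picture. A call takes as long as a camera call.
- search_frame(label, picture): "at" ([column, row] as shares, 0 to 1, of the picture: columns of its width, rows of its height, amid what is visible of it).
- spot_point(label, picture): "at" ([column, row] as shares, 0 to 1, of the picture: columns of its width, rows of its height: a listed point, or the origin of a listed thing).
The state is a dict: "time_s": time; "qpos": joint angles; "joint_vel": joint speeds; "tau": joint torques, N m; "ee_pos": TCP position; "eef_rot": TCP orientation; "force": force on the tool from outside, world axes, zero at the start; "moment": the same for the moment, N m; "grip_width": finger opening in m; "grip_force": force on a finger pad.
Only numpy, scipy, OpenCV 4.12 (cv2) and the standard library are available. Lean on these libraries where they do the work, as an engineer would, in place of code of your own. Each camera call takes 0.05 s, during which the arm holds its last target. There are 200 camera calls.

## Working session

There is one attempt and no reset: what is moved stays moved. The work goes in short steps, Python scripts to look and compute and a tool call to move; the robot and the scene stay as the last step left them, time stands still between calls to the robot, and variables do not carry over. Pictures are saved under pics/ and viewed, at most 10 in all, crops included, and the job is handed in when it is done.

Besides the shell and the picture viewer there is one more tool, called after "Call:" as a command line: name --argument value ..., lists and objects as JSON in quotes. jog_arm: Moves the arm, as the interface text tells. Its arguments: {"type":"object","properties":{"rows":{"type":"array","items":{"type":"array"}},"squeeze":{"type":"number"}},"required":["rows"]}

```bash
mkdir -p pics; cat > h.py <<'E'
from station import *
import numpy as np, cv2
def wfc(c):
    if "world_from_camera" in c: return np.array(c["world_from_camera"])
    from scipy.spatial.transform import Rotation as R
    o=c["obs"];T=np.eye(4);T[:3,:3]=R.from_euler("xyz",o["eef_rot"]).as_matrix();T[:3,3]=o["ee_pos"]
    return T@np.array(c["T_tool_cam"])
def shot(name):
    o=get_obs();c=camera(name);c["obs"]=o;return c
def ray(c,at):
    K=np.array(c["K"]);p=np.array([[[at[0]*560,at[1]*420]]],float)
    u=cv2.undistortPoints(p,K,np.array([c["k1"],0,0,0,0.]))[0,0]
    T=wfc(c);return T[:3,3],T[:3,:3]@np.array([u[0],-u[1],-1.])
def depth(c,at):
    x,y=int(at[0]*560),int(at[1]*420);d=c["range_z"][max(0,y-2):y+3,max(0,x-2):x+3];d=d[d>0]
    o,r=ray(c,at);return o+r*np.median(d) if d.size else None
def onz(c,at,z):
    o,r=ray(c,at);return o+r*(z-o[2])/r[2]
def save(c,n): cv2.imwrite("pics/"+n,cv2.cvtColor(c["image"],cv2.COLOR_RGB2BGR))
E
cat > a.py <<'E'
from h import *
np.set_printoptions(precision=3,suppress=True)
print(get_obs())
for n in ["scene","top"]:
    c=shot(n);save(c,n+".png");print(n,wfc(c)[:3,3])
    for l in ["capsule_box","lip_edge","flap_hinge","flap_edge","flap_ridge"]:
        r=spot_point(l,c)[:2]
        for q in r: print(l,round(q["p"],2),np.array(q["at"]),depth(c,q["at"]))
    for l in ["tumbler","spice_jar","bottle","remote","keys"]:
        for q in spot_point(l,c)[:1]: print(l,round(q["p"],2),np.array(q["at"]),onz(c,q["at"],0))
E
python3 a.py
```

```text
{'time_s': 0.0, 'qpos': array([-1.379,  0.3  ,  1.522, -0.   ,  1.321, -0.067]), 'joint_vel': array([-0.001,  0.001,  0.002,  0.002,  0.001, -0.   ]), 'tau': array([  0.002, -53.181, -35.274,   0.071,   0.024,  -0.   ]), 'ee_pos': array([ 0.141, -0.531,  0.205]), 'eef_rot': array([-3.14 , -0.   ,  0.259]), 'force': array([-0.528, -0.186,  0.542]), 'moment': array([0.046, 0.03 , 0.005]), 'grip_force': 0.0, 'grip_width': 0.09394090198756876}
scene [-0.267  0.483  1.15 ]
capsule_box 0.62 [0.345 0.591] [0.552 0.202 0.008]
capsule_box 0.59 [0.307 0.498] [0.598 0.224 0.14 ]
lip_edge 0.82 [0.375 0.576] [0.546 0.154 0.007]
lip_edge 0.31 [0.29  0.698] [0.44  0.342 0.049]
flap_hinge 0.95 [0.307 0.54 ] [0.597 0.235 0.076]
flap_edge 0.89 [0.31  0.469] [0.716 0.176 0.049]
flap_edge 0.26 [0.302 0.494] [0.598 0.231 0.153]
flap_ridge 0.57 [0.303 0.494] [0.597 0.229 0.153]
flap_ridge 0.4 [0.351 0.585] [0.555 0.191 0.006]
tumbler 0.65 [0.297 0.694] [0.47  0.325 0.   ]
spice_jar 0.26 [0.305 0.492] [0.729 0.187 0.   ]
keys 0.76 [0.743 0.49 ] [ 0.335 -0.432  0.   ]
top [0.222 0.005 1.524]
capsule_box 0.83 [0.385 0.437] [0.559 0.197 0.008]
lip_edge 0.57 [0.398 0.462] [0.525 0.175 0.005]
flap_hinge 0.65 [0.362 0.385] [0.603 0.221 0.11 ]
flap_edge 0.87 [0.36  0.368] [0.612 0.217 0.153]
flap_ridge 0.57 [0.357 0.382] [0.597 0.224 0.146]
flap_ridge 0.52 [0.386 0.432] [0.563 0.192 0.02 ]
tumbler 0.59 [0.302 0.5  ] [0.479 0.343 0.   ]
spice_jar 0.63 [0.453 0.505] [0.467 0.079 0.   ]
bottle 0.72 [0.686 0.47 ] [ 0.504 -0.332  0.   ]
remote 0.83 [0.636 0.569] [ 0.376 -0.237  0.   ]
keys 0.74 [0.745 0.596] [ 0.336 -0.425  0.   ]
```

View pics/scene.png

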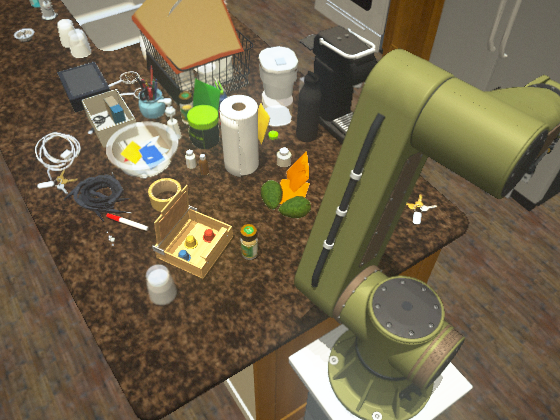

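```bash
python3 - <<'E'
import cv2
i=cv2.imread("pics/top.png")
cv2.imwrite("pics/topc.png",cv2.resize(i[120:260,130:310],None,fx=4,fy=4,interpolation=cv2.INTER_CUBIC))
E
```

```text
(no output)
```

View pics/topc.png

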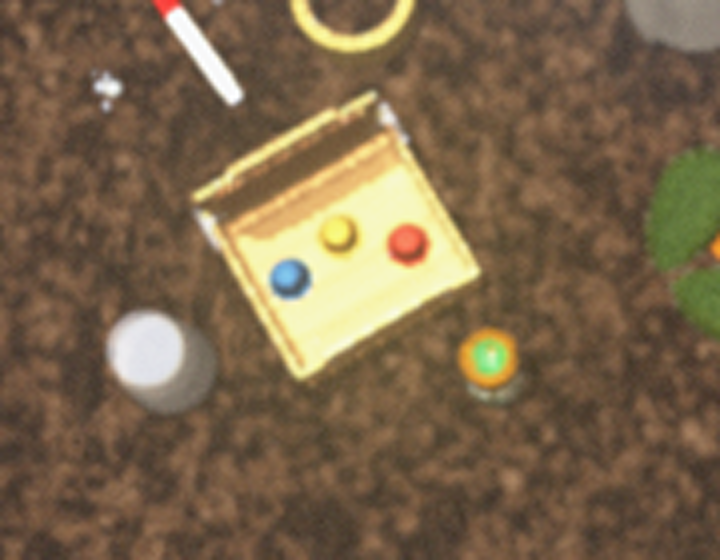

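The scene picture shows the box around pixel (195,240). Its flap is raised at (172,213), the tumbler is at (160,285) and the spice jar at (250,240). In the top crop, the front edge runs from (300,378) to (480,270), so the box is turned about 30°. Next I'll fit the pose from depth.

```bash
cat > b.py <<'E'
from h import *
np.set_printoptions(precision=3,suppress=True)
def cloud(c):
    K=np.array(c["K"]);v,u=np.mgrid[0:420,0:560]
    p=np.stack([u.ravel()+.5,v.ravel()+.5],1).astype(float)[:,None]
    n=cv2.undistortPoints(p,K,np.array([c["k1"],0,0,0,0.]))[:,0]
    d=c["range_z"].ravel();T=wfc(c)
    P=np.stack([n[:,0]*d,-n[:,1]*d,-d],1)@T[:3,:3].T+T[:3,3]
    return P[d>0]
if __name__=="__main__":
    for n in ["top","scene"]:
        c=shot(n);P=cloud(c);print(n)
        near=(abs(P[:,0]-.6)<.1)&(abs(P[:,1]-.215)<.12)
        F=P[near&(P[:,2]>.085)&(P[:,2]<.2)]
        # flap upper part excluding jar/tumbler
        F=F[(F[:,0]-.56)*.86+(F[:,1]-.2)*.51>.02]
        print("flap pts",len(F),F.mean(0),F.min(0),F.max(0))
        w,V=np.linalg.eigh(np.cov(F[:,:2].T));print("dir",V[:,1],"yaw",np.degrees(np.arctan2(-V[0,1],V[1,1])))
        for zc in np.arange(.09,.18,.01):
            G=F[abs(F[:,2]-zc)<.005]
            if len(G)>3: print(round(zc,3),len(G),G.mean(0),"n-pos",(G[:,:2]@V[:,0]).mean())
        R=P[near*0+((abs(P[:,0]-.56)<.13)&(abs(P[:,1]-.2)<.13)&(P[:,2]>.043)&(P[:,2]<.07))>0]
        r=cv2.minAreaRect(R[:,:2].astype(np.float32));print("rim rect",len(R),r,cv2.boxPoints(r).tolist())
        H=P[(P[:,2]>.17)&(P[:,0]>.2)&(P[:,0]<.9)&(abs(P[:,1])<.5)]
        g={}
        for p in H: 
            k=(round(p[0]/.1),round(p[1]/.1));g[k]=max(g.get(k,0),p[2])
        print("tall",{k:round(float(v),2) for k,v in sorted(g.items())})
E
python3 b.py
python3 - <<'E'
import sys;sys.path.insert(0,'.')
from h import *
c=shot("top")
for x,y in [(300,378),(480,270)]: print(onz(c,((130+x/4)/560,(120+y/4)/420),.055))
for x,y in [(193,198),(375,95)]: print(onz(c,((130+x/4)/560,(120+y/4)/420),.17))
E
```

```text
top
flap pts 411 [0.605 0.218 0.137] [0.569 0.154 0.085] [0.644 0.283 0.175]
dir [-0.494  0.869] yaw 29.60248303984808
0.09 29 [0.607 0.221 0.09 ] n-pos -0.6369186978376968
0.1 31 [0.607 0.22  0.1  ] n-pos -0.6363969806542082
0.11 36 [0.607 0.217 0.11 ] n-pos -0.6350207183461216
0.12 31 [0.603 0.223 0.12 ] n-pos -0.6340121236882207
0.13 36 [0.605 0.217 0.13 ] n-pos -0.633170469457799
0.14 49 [0.606 0.217 0.141] n-pos -0.6341371373998023
0.15 87 [0.606 0.217 0.15 ] n-pos -0.6339265926788115
0.16 56 [0.605 0.217 0.159] n-pos -0.6334102466347816
0.17 56 [0.604 0.218 0.17 ] n-pos -0.6327815556500321
rim rect 574 ((0.5498933792114258, 0.19854965806007385), (0.25930914282798767, 0.22510600090026855), 89.2333984375) [[0.43561574816703796, 0.07041257619857788], [0.6607016324996948, 0.06740081310272217], [0.6641709804534912, 0.3266867399215698], [0.43908512592315674, 0.32969850301742554]]
tall {(2, -2): 0.65, (2, -1): 0.7, (2, 0): 0.69, (2, 1): 0.43, (3, -1): 0.69, (6, 2): 0.17, (6, 3): 0.17, (7, -5): 0.33, (7, -4): 0.33, (7, -3): 0.24, (7, -1): 0.24, (7, 0): 0.23, (8, -5): 0.32, (8, -4): 0.3
[... 725 characters left out ...]
 ((0.5445023775100708, 0.197172611951828), (0.25967198610305786, 0.22276809811592102), 88.52958679199219) [[0.4298233091831207, 0.07023756206035614], [0.652518093585968, 0.0645211786031723], [0.6591814756393433, 0.32410764694213867], [0.4364866614341736, 0.3298240303993225]]
tall {(2, -1): 0.69, (2, 0): 0.69, (2, 1): 0.43, (6, 2): 0.17, (6, 3): 0.17, (7, -5): 0.33, (7, -4): 0.33, (7, -3): 0.25, (7, -1): 0.23, (7, 0): 0.23, (8, -5): 0.32, (8, -4): 0.32, (8, -3): 0.25, (8, -1): 0.23, (8, 0): 0.23, (9, -5): 0.32, (9, -4): 0.31, (9, -3): 0.25, (9, -2): 0.24}
[0.45382656 0.22260632 0.055     ]
[0.53358533 0.08612409 0.055     ]
[0.56569696 0.28143121 0.17      ]
[0.63773642 0.15271604 0.17      ]
```

Box yaw is about 29.5°, and the box centre is near (0.558, 0.191). The flap is at about 1.47 rad. I'll rise, turn and close the fingers, then cross above everything.

Call:
jog_arm --rows '[[[0,0,-0.0385],-4.9,0],[[0,0,-0.0385],-4.9,0],[[0,0,-0.0385],-4.9,0],[[0.034,-0.0175,0],0,0],[[0.034,-0.0175,0],0,0],[[0.034,-0.0175,0],0,0],[[0.034,-0.0175,0],0,0],[[0.034,-0.0175,0],0,0],[[0.034,-0.0175,0],0,0],[[0.034,-0.0175,0],0,0],[[0.034,-0.0175,0],0,0],[[0.034,-0.0175,0],0,0]]' --squeeze 5

```text
time_s: 2.25
ee_pos: [0.3299, -0.2421, 0.3212]
eef_rot: [3.141, -0.0, 0.515]
force: [0.9, -0.5, -0.0]
grip_width: 0.0174
grip_force: 0.0
```

Call:
jog_arm --rows '[[[0.034,-0.0175,0],0,0],[[0.034,-0.0175,0],0,0],[[0.034,-0.0175,0],0,0],[[0.034,-0.0175,0],0,0],[[0.034,-0.0175,0],0,0],[[0.034,-0.0175,0],0,0],[[0.034,-0.0175,0],0,0],[[0.034,-0.0175,0],0,0],[[0.034,-0.0175,0],0,0],[[0.02,-0.0175,0],0,0],[[0,0,0],0,0],[[0,0,0],0,0]]'

```text
time_s: 3.25
ee_pos: [0.5268, 0.07, 0.3205]
eef_rot: [-3.141, 0.001, 0.517]
force: [0.0, -0.0, -0.3]
grip_width: 0.0006
grip_force: 0.0
```

```bash
cat > c.py <<'E'
from h import *
import sys
np.set_printoptions(precision=3,suppress=True)
c=shot("wrist");save(c,sys.argv[1])
a=.515;ex=np.array([np.cos(a),np.sin(a)]);ey=np.array([-ex[1],ex[0]])
e=c["obs"]["ee_pos"];print("tcp n,l,z",e[:2]@ex,e[:2]@ey,e[2])
for l,z in [("lip_edge",.0605),("flap_hinge",.0535),("flap_edge",None),("flap_ridge",None),("spice_jar",0),("tumbler",0)]:
    for q in spot_point(l,c)[:2]:
        p=depth(c,q["at"]) if z is None else onz(c,q["at"],z)
        if p is not None: print(l,round(q["p"],2),np.array(q["at"]),"n,l,z",p[:2]@ex,p[:2]@ey,p[2])
E
python3 c.py w1.png
```

```text
tcp n,l,z 0.4929823228501867 -0.19856815511275933 0.32047029593965887
lip_edge 0.9 [0.376 0.358] n,l,z 0.5252533167634611 -0.1071898283023848 0.0605
flap_hinge 0.77 [0.369 0.12 ] n,l,z 0.6468304821531298 -0.10596929829779593 0.05349999999999999
flap_edge 0.74 [0.319 0.102] n,l,z 0.6314526609032719 -0.10519287145811977 0.16973468577348905
flap_ridge 0.73 [0.33  0.107] n,l,z 0.6300174782680782 -0.1103193711746986 0.16887761403289975
tumbler 0.57 [0.196 0.271] n,l,z 0.5723574908688055 0.049419703825153295 0.0
```

View pics/w1.png

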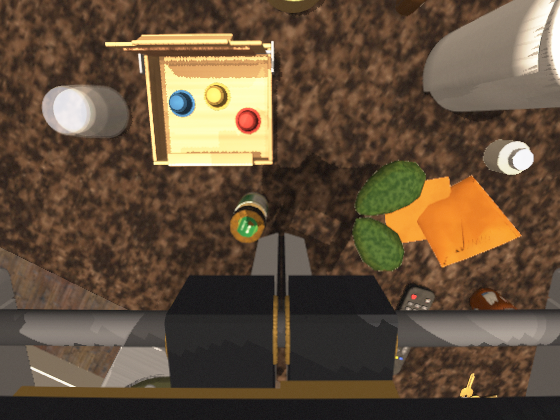

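The wrist picture shows the box square to the tool, with the lip's inner edge near (205,160) and the flap top edge near (190,40). This agrees with the fit: hinge at n≈0.647, l≈-0.106. I'll go over and behind the flap, then down.

Call:
jog_arm --rows '[[[0.032,-0.0155,0],0,0],[[0.032,-0.0155,0],0,0],[[0.032,-0.0155,0],0,0],[[0.032,-0.0155,0],0,0],[[0.032,-0.0155,0],0,0],[[0.032,-0.0155,0],0,0],[[0,0,0],0,0],[[0,0,0.03],0,0],[[0,0,0.03],0,0],[[0,0,0.03],0,0],[[0,0,0],0,0],[[0,0,0],0,0]]'

```text
time_s: 4.6
ee_pos: [0.6477, 0.244, 0.2308]
eef_rot: [-3.141, 0.002, 0.515]
force: [0.1, -0.2, 0.7]
grip_width: 0.0007
grip_force: 0.0
```

```bash
python3 c.py w2.png; python3 -c "
from h import *
c=shot('scene');c['image']=c['image'][100:340,60:380];c['image']=cv2.resize(c['image'],None,fx=2.4,fy=2.4);save(c,'s2.png')"
```

```text
tcp n,l,z 0.6839208081993954 -0.10666008050202712 0.23077283131627474
flap_hinge 0.95 [0.502 0.524] n,l,z 0.6467215359382236 -0.10665091015885547 0.05349999999999999
tumbler 0.67 [0.282 0.629] n,l,z 0.5699088400363538 0.05628030305092237 0.0
```

View pics/s2.png

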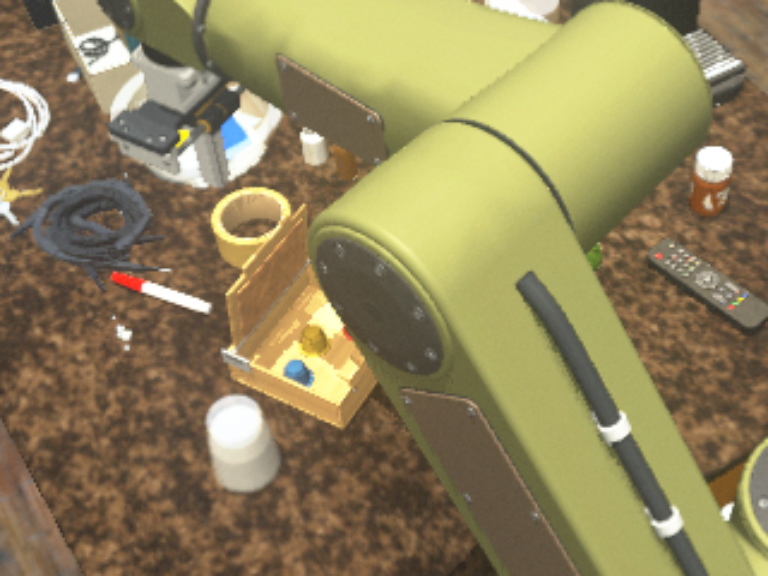

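The scene picture shows the finger behind the raised flap at crop (215,165). The flap is still upright and the tape roll behind it is low. Down to z≈0.128, then forward onto the flap.

Call:
jog_arm --rows '[[[0,0,0.026],0,0],[[0,0,0.026],0,0],[[0,0,0.026],0,0],[[0,0,0.025],0,0],[[0,0,0],0,0],[[-0.01,0,0],0,0],[[-0.01,0,0],0,0],[[-0.01,0,0],0,0],[[-0.01,0,0],0,0],[[0,0,0],0,0],[[0,0,0],0,0]]'

```text
time_s: 5.92
ee_pos: [0.6138, 0.2251, 0.1297]
eef_rot: [3.141, -0.002, 0.515]
force: [-0.1, -0.1, 0.4]
grip_width: 0.0003
grip_force: 0.0
```

Call:
jog_arm --rows '[[[-0.007,0,0.001],0,0],[[-0.007,0,0.002],0,0],[[-0.0068,0,0.003],0,0],[[-0.0067,0,0.0035],0,0],[[0,0,0],0,0],[[0,0,0],0,0]]'

```text
time_s: 6.42
ee_pos: [0.5894, 0.2115, 0.1187]
eef_rot: [-3.142, -0.0, 0.515]
force: [-0.4, -0.4, 0.3]
grip_width: 0.0003
grip_force: 0.0
```

Call:
jog_arm --rows '[[[-0.006,0,0.005],0,0],[[-0.006,0,0.0055],0,0],[[-0.005,0,0.0055],0,0],[[-0.005,0,0.0055],0,0],[[-0.004,0,0.0065],0,0],[[-0.0035,0,0.0065],0,0],[[0,0,0],0,0],[[0,0,0],0,0]]'

```text
time_s: 7.08
ee_pos: [0.5633, 0.1967, 0.0835]
eef_rot: [-3.141, 0.001, 0.515]
force: [0.1, -1.1, 0.3]
grip_width: 0.0006
grip_force: 0.2
```

```bash
python3 c.py w3.png; python3 -c "
from h import *
print(get_obs()['force'])"
```

```text
tcp n,l,z 0.5871448907915592 -0.10622901722858348 0.08352758716133357
flap_hinge 0.59 [0.499 0.335] n,l,z 0.6454372891531625 -0.1049083306461668 0.05349999999999999
flap_ridge 0.8 [0.498 0.681] n,l,z 0.5949558673246867 -0.10507452009960722 0.14342164278482142
tumbler 0.72 [0.154 0.539] n,l,z 0.573170634750421 0.054741856953553054 0.0
[ 0.02900049 -0.96222385  1.23260948]
```

View pics/w3.png

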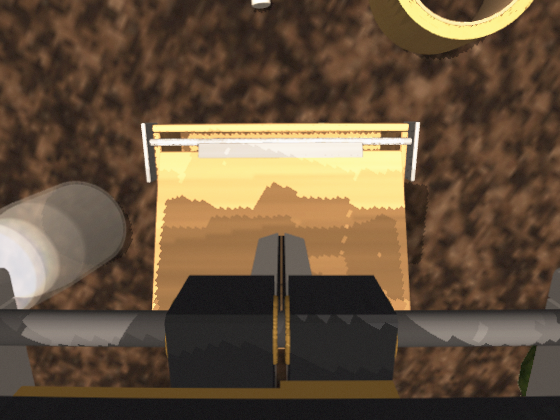

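The wrist picture shows the flap folding under the fingers, with the hinge pin at row 142 still fully back, so it hasn't slid. I'll finish the fold.

Call:
jog_arm --rows '[[[-0.0025,0,0.0065],0,0],[[-0.0015,0,0.0065],0,0],[[-0.001,0,0.006],0,0],[[-0.0005,0,0.005],0,0],[[0,0,0.003],0,0],[[0,0,0],0,0],[[0,0,0],0,0]]'

```text
time_s: 8.02
ee_pos: [0.5588, 0.1941, 0.0567]
eef_rot: [-3.141, 0.0, 0.515]
force: [-0.5, 0.1, 0.7]
grip_width: 0.0005
grip_force: 0.4
```

Call:
jog_arm --rows '[[[0,0,0.001],0,0],[[0,0,0],0,0],[[0,0,0],0,0]]'

```text
time_s: 8.27
ee_pos: [0.5589, 0.1942, 0.0561]
eef_rot: [3.142, -0.0, 0.515]
force: [-0.5, -0.0, 0.7]
grip_width: 0.0004
grip_force: 0.4
```

Call:
jog_arm --rows '[[[0,0,0.001],0,0],[[0,0,0],0,0],[[0,0,0],0,0]]'

```text
time_s: 8.52
ee_pos: [0.559, 0.1942, 0.0552]
eef_rot: [3.141, -0.0, 0.515]
force: [-1.7, -0.5, 4.4]
grip_width: 0.0004
grip_force: 2.2
```

Call:
jog_arm --rows '[[[0,0,0.001],0,0],[[0,0,0],0,0],[[0,0,0],0,0]]'

```text
time_s: 8.77
ee_pos: [0.5591, 0.1942, 0.0546]
eef_rot: [3.141, -0.001, 0.515]
force: [-3.6, -1.9, 9.5]
grip_width: 0.0006
grip_force: 4.5
```

The flap is flat and pressed with about 9 N, so I'll ease off slightly and slide forward to the ridge.

Call:
jog_arm --rows '[[[-0.002,0,-0.0006],0,0],[[-0.002,0,0],0,0],[[-0.002,0,0],0,0],[[-0.002,0,0],0,0],[[-0.002,0,0],0,0],[[0,0,0],0,0],[[0,0,0],0,0]]'

```text
time_s: 9.35
ee_pos: [0.5504, 0.1893, 0.055]
eef_rot: [3.141, -0.001, 0.515]
force: [1.3, 1.0, 5.9]
grip_width: 0.0005
grip_force: 3.1
```

Call:
jog_arm --rows '[[[-0.0015,0,0],0,0],[[-0.0015,0,0],0,0],[[-0.0015,0,0],0,0],[[-0.0015,0,0],0,0],[[0,0,0],0,0],[[0,0,0],0,0]]'

```text
time_s: 9.85
ee_pos: [0.5452, 0.1863, 0.0549]
eef_rot: [3.141, -0.001, 0.515]
force: [1.1, 0.8, 6.2]
grip_width: 0.0005
grip_force: 3.0
```

Call:
jog_arm --rows '[[[-0.0015,0,0],0,0],[[-0.0015,0,0],0,0],[[-0.0015,0,0],0,0],[[-0.0015,0,0],0,0],[[0,0,0],0,0],[[0,0,0],0,0]]'

```text
time_s: 10.35
ee_pos: [0.54, 0.1834, 0.0549]
eef_rot: [3.141, -0.001, 0.515]
force: [1.7, 1.1, 4.9]
grip_width: 0.0007
grip_force: 2.8
```

```bash
python3 c.py w4.png
```

```text
tcp n,l,z 0.5602464202348977 -0.10635931234931874 0.05489021203872588
flap_hinge 0.76 [0.499 0.283] n,l,z 0.631338187554382 -0.10509041872325908 0.05349999999999999
```

View pics/w4.png

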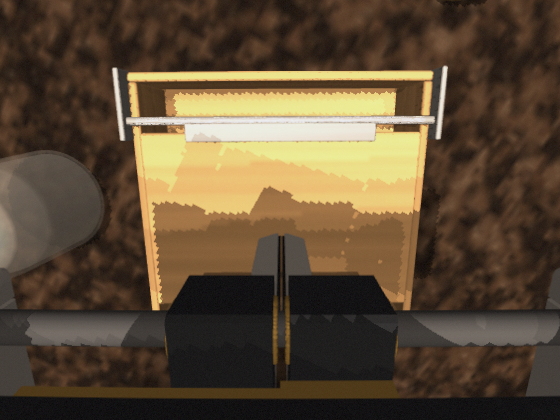

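The wrist picture shows the hinge pin at row 122, well forward of the back wall at row 75. The flap has slid about 14 mm and lies flat. I'll push on to the stop.

Call:
jog_arm --rows '[[[-0.0015,0,0],0,0],[[-0.0015,0,0],0,0],[[0,0,0],0,0],[[0,0,0],0,0]]'

```text
time_s: 11.03
ee_pos: [0.5374, 0.1819, 0.0549]
eef_rot: [3.141, -0.001, 0.515]
force: [1.3, 1.5, 6.0]
grip_width: 0.0005
grip_force: 2.7
```

Call:
jog_arm --rows '[[[-0.0015,0,0],0,0],[[-0.0015,0,0],0,0],[[0,0,0],0,0],[[0,0,0],0,0]]'

```text
time_s: 11.37
ee_pos: [0.5356, 0.1809, 0.0552]
eef_rot: [3.141, -0.004, 0.515]
force: [7.6, 4.2, 2.6]
grip_width: 0.0004
grip_force: 5.1
```

Forward force has jumped to about 9 N and the tip is at the expected ridge position for full travel, so this is the stop. I'll relax a touch and lift straight off.

Call:
jog_arm --rows '[[[0.001,0,-0.001],0,0],[[0,0,-0.003],0,0],[[0,0,-0.006],0,0],[[0,0,-0.02],0,0],[[0,0,-0.035],0,0],[[0,0,-0.035],0,0],[[0,0,-0.035],0,0],[[0,0,-0.035],0,0],[[0,0,0],0,0],[[0,0,0],0,0]]'

```text
time_s: 12.2
ee_pos: [0.5354, 0.1808, 0.2256]
eef_rot: [3.141, -0.002, 0.515]
force: [-0.1, 0.6, -1.2]
grip_width: 0.0004
grip_force: 0.0
```

```bash
python3 c.py w5.png; python3 - <<'E'
from b import *
a=.515;ex=np.array([np.cos(a),np.sin(a)]);ey=np.array([-ex[1],ex[0]])
c=shot("wrist");P=cloud(c);n=P[:,:2]@ex;l=P[:,:2]@ey+.106
for k in np.arange(.50,.665,.005):
    m=(abs(n-k)<.0025)&(abs(l)<.07)&(P[:,2]>.0)&(P[:,2]<.15)
    if m.sum()>5: print(round(k,3),m.sum(),np.percentile(P[m,2],[10,50,90]))
E
```

```text
tcp n,l,z 0.5550213830134906 -0.10637803959822476 0.2256210584871557
lip_edge 0.79 [0.502 0.517] n,l,z 0.5255989314063655 -0.10653119392983282 0.0605
lip_edge 0.17 [0.501 0.549] n,l,z 0.5107882962014798 -0.10569870331186618 0.0605
flap_hinge 0.81 [0.499 0.279] n,l,z 0.6287334955403845 -0.10487845472370132 0.05349999999999999
flap_edge 0.72 [0.5   0.547] n,l,z 0.5130230895881567 -0.10546397517257969 0.06554126688074852
flap_ridge 0.58 [0.502 0.483] n,l,z 0.5428539024214579 -0.10621823515461294 0.06670203639375405
spice_jar 0.62 [0.572 0.642] n,l,z 0.4370596839303064 -0.15750251754262334 0.0
tumbler 0.72 [0.26  0.396] n,l,z 0.5720511239130147 0.057496945020391876 0.0
0.505 300 [0.05  0.065 0.066]
0.51 709 [0.02  0.065 0.066]
0.515 458 [0.064 0.065 0.066]
0.52 557 [0.06  0.065 0.066]
0.525 532 [0.059 0.061 0.062]
0.53 603 [0.059 0.062 0.064]
0.535 569 [0.059 0.064 0.065]
0.54 567 [0.059 0.066 0.067]
0.545 809 [0.058 0.059 0.067]
0.55 585 [0.058 0.059 0.06 ]
0.555 647 [0.058 0.059 0.06 ]
0.56 670 [0.057 0.058 0.059]
0.565 663 [0.057 0.058 0.059]
0.57 597 [0.057 0.058 0.059]
0.575 631 [0.057 0.058 0.059]
0.58 674 [0.057 0.057 0.058]
0.585 678 [0.056 0.057 0.058]
0.59 679 [0.056 0.057 0.058]
0.595 685 [0.056 0.057 0.058]
0.6 685 [0.056 0.057 0.058]
0.605 687 [0.055 0.056 0.057]
0.61 684 [0.055 0.056 0.057]
0.615 687 [0.055 0.056 0.057]
0.62 703 [0.055 0.056 0.057]
0.625 615 [0.005 0.056 0.057]
0.63 678 [0.005 0.055 0.056]
0.635 486 [0.004 0.005 0.006]
0.64 613 [0.004 0.005 0.006]
0.645 491 [0.004 0.005 0.006]
0.65 1066 [0.005 0.046 0.05 ]
0.655 237 [0.048 0.049 0.05 ]
0.66 199 [0.    0.    0.001]
0.665 191 [0.    0.001 0.001]
```

View pics/w5.png

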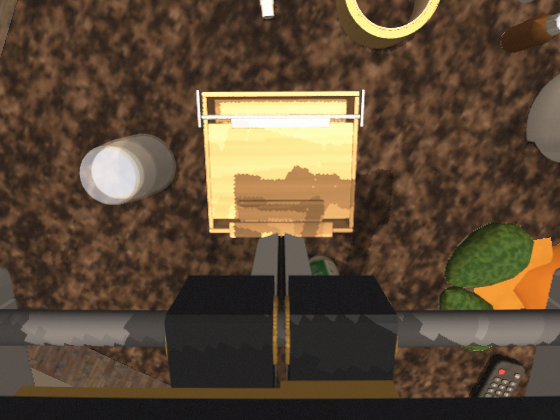

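The wrist picture shows the flap flat, with its edge under the lip at about (280,228) and the hinge pin at row 117. From depth, the flap tilts about 0.04 rad and has slid about 16 mm, and the box hasn't moved. Handing in.

```bash
python3 -c "
from station import *
print(hand_in())"
```

```text
the job is handed in; nothing more can be done
None
```

The box is closed and handed in: after I let go, the flap stayed flat (about 0.04 rad) and about 16 mm forward with its edge under the lip, box unmoved; the hand-in call returned no verdict.

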